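Load the module carrier and start the burn-in test

ROBOT

A 6-joint arm with a two-finger parallel gripper is mounted at the origin on the work surface. World frame = base frame: x ahead of the robot, y to its left, z up, the work surface at z = 0. Lengths are in m, angles in degrees, forces in N, time in s.
With the tool pointing down it reaches from about 0.325 to 0.85 m from the base axis. Payload 15.5 kg.
Tool frame: the origin (TCP) lies midway between the tips of the shut fingers; the grasp point (between the pads) lies 19 mm behind it; z points along the fingers, y is the line along which they close (so a half turn about z gives the same grasp; the last joint's range is limited). The gripper opens to 91 mm and grips with 3 to 60 N. Pads are 32 mm wide; open, the fingers measure 118 mm over their backs; the gripper's body (76 mm by 178 mm) begins 60 mm behind the grasp point.
Start: joints at [-68.726, 28.281, 77.091, -0, 74.628, -5.472], TCP at [0.281, -0.558, 0.214] pointing down, gripper open.
Joint ranges: [-166.48, 166.48], [-47.26, 123.95], [12.59, 153.08], [-70.14, 250.14], [6.76, 159.57], [-176.63, 176.63]. Speed limits (degrees/s): [108.29, 108.29, 147.25, 172.46, 172.46, 172.46].

INTERFACE

Orientations are given as a 3x3 rotation matrix whose columns are the frame's x, y, z axes.
In Python, from bench import ctrl gives the robot as it stands. The module is installed in compiled form; this text tells all that it offers. Calls block until the motion is done:
- ctrl.goto(position, orientation): joint-space move of the TCP to a pose.
- ctrl.move_l(position, vel=0.15, ori=None, contact_N=None): straight line of the TCP; ori=None keeps the orientation; vel is the mean speed in m/s. With contact_N (N) it stops when the force on the tool has changed by that much, and returns True; else False.
- ctrl.movej(angles): joint-space move.
- ctrl.command_gripper(opening): opening from 0.0 (shut) to 1.0 (fully open); the grip force is fixed at half the most; returns when the fingers have stopped.
- ctrl.sleep(seconds).
- ctrl.ik(position, orientation): joint angles nearest the present ones, or None.
- ctrl.read_camera(name): name is "scene" or "side" or "wrist"; returns the picture (400x640x3 uint8, blue, green, red); there is no depth.
- ctrl.camera_params(name): a dict with "fx", "fy", "cx", "cy" (pixels), "pose" (4x4, takes a point from camera to world coordinates); the wrist camera has in their place "T_tool_cam" (4x4, takes a point from camera to tool coordinates, whose origin is the TCP and whose axes are the flange's). Camera axes: x right, y up, looking along -z (the intrinsics and any distortion apply to the point x, -y, -z); pixel columns grow to the right and rows downward; lengths in m; the calibration is good to about 2 mm. A picture is of the moment at which its call begins: read the wrist's pose just before it. camera_params takes no time and is no camera call.
A pose or a line that the arm cannot do raises ctrl.MotionError and nothing moves.
- ctrl.sign_off(): hands the job in; it is judged then, once.
Readings, each from a call of its own:
- ctrl.current_t(): time.
- ctrl.current_q(): joint angles.
- ctrl.current_dq(): joint speeds.
- ctrl.current_effort(): joint torques, N m.
- ctrl.current_tool_pos(): TCP position.
- ctrl.current_eef_rot(): TCP orientation.
- ctrl.current_contact_force(): force on the tool from outside, world axes, zero at the start.
- ctrl.current_wrist_torque(): the same for the moment, N m.
- ctrl.current_grip_width(): opening from 0.0 (shut) to 1.0 (fully open).
- ctrl.current_grasp_force(): force on a finger pad.
Only numpy, scipy, OpenCV 4.12 (cv2) and the standard library are available. Lean on these libraries where they do the work, as an engineer would, in place of code of your own. Each camera call takes 0.05 s, during which the arm holds its last target. There are 200 camera calls.

TASK

Set every power module that is on the bench onto the carrier tray, each lying level across a pair of the white rails with its green board's ends on the rails, while the tray is still outside the test dock. Swing the red latch out of the way of the dock's mouth, slide the loaded tray fully home, swing the latch closed again across the tray's front, and only then press the green start button. Leave the bin, the solder spool and the meter where they are.

Things in the scene. Friction and masses are not known exactly. Their poses are not given: they have to be found in the camera images.
- module0: One of 5 identical power modules, 46x80x50 mm, about 0.1 kg. Black underbody (x 40, y 50, z 0-14), green board (x 46, y 80, z 14-18) overhanging it 15 mm at each y end, aluminium heatsink block on top (x 30, y 50, z 18-50): grip it across its 30 mm (module x). Origin: centre of underside, z up, y along the board. Either way round is right. May be absent (None).
- module1: Same as module0; may be absent (None).
- module2: Same as module0; may be absent (None).
- module3: Same as module0; may be absent (None).
- module4: Same as module0; may be absent (None).
- tray: Loose carrier tray, about 0.4 kg; slides on the bench. Aluminium floor 190 (x) x 192 (y) x 6 mm; end walls at x -95 to -90 and 90 to 95, 35 high. Four white rails along x, 8 wide, top at z 28, centred at y -80, -12, 12, 80: a pair per column (columns at y -46, 46), with a 60 mm gap in each pair. Origin: centre of the floor's underside; +x is the end that enters the dock first.
- tray_handle (a point): Middle of the top edge of the tray's black handle blade (tray x -124, y 0, z 54). Blade: tray x -150 to -94, 14 mm thick in y, z 4 to 54; grip it across tray y. It stays outside the dock.
- seat0 (a point): Module origin when it sits centred over the yellow patch at tray x 62, y -46 mm; axes as the tray. Module y lies along tray y, board ends on the two rail tops, underbody hanging between the rails 8 mm above the floor (play 5 mm in y); its origin is then at tray z 14. Any of the six places will do.
- seat1 (a point): As seat0, over the yellow patch at tray x 62, y 46 mm.
- seat2 (a point): As seat0, over the yellow patch at tray x 0, y -46 mm.
- seat3 (a point): As seat0, over the yellow patch at tray x 0, y 46 mm.
- seat4 (a point): As seat0, over the yellow patch at tray x -62, y -46 mm.
- seat5 (a point): As seat0, over the yellow patch at tray x -62, y 46 mm.
- dock: Fixed dock; the tray slides in along dock +x on the bench. Guide walls at y -100 and 100 (inner faces; tray play 4 mm each side) from x -60 on, with lips over the tray's edges (underside z 10.5). Clear roof from x -60, z 100 to 108; grey housing behind, 125 high. Back stop at x 100: a fully home tray has its origin at dock x 5, y 0, same heading. Origin: middle, at bench level.
- dock_front (a point): Middle of the dock's open mouth between the tips of the orange flares (dock x -117, 120 mm to each side), on the bench.
- latch (a joint): Red swing latch, rad, 0 to 1.75: 0 = closed across the tray's front wall (5 mm gap to a home tray), 1.4 or more = clear of the tray's path (1.57 points along dock -x). Pivot upright at dock x -100, y 130. Knob at dock x = -100 - 68 sin(q), y = 130 - 68 cos(q). Arm 76 mm long, z 18 to 30. Stays where it is left; about 1 N at the knob moves it.
- latch_knob (a point): Centre of the top of the latch's upright red knob, a post 16 mm across, z 30 to 80, 68 mm from the pivot.
- start (a joint): Green start button, m: 0 released, 0.006 fully pressed (5 N), springs back. Counts as pressed beyond 0.004.
- start_top (a point): Centre of the top of the green button (32 mm across) on a grey pod at the dock's side (dock x -20, y 142); press straight down.
- bin: Bystander: blue open bin 90 x 130 x 50 mm; leave alone.
- spool: Bystander: steel-coloured solder spool, 60 mm across, 60 mm tall; leave alone.
- meter: Bystander: yellow multimeter 75 x 150 x 35 mm; leave alone.

How it is judged (in metres and radians):
On the way, in this order (a step that is already met when the one before it is completed fails the run):
1. every module present lies level on the tray's rails and is let go, with the tray still outside the dock (x of module0 in the frame of tray between -0.08 and 0.08 m and y of module0 in the frame of tray between -0.06 and 0.06 m and z of module0 in the frame of tray between 0.0105 and 0.018 m and angle between each of module0, module1, module2, module3, module4's own z axis and vertical below 0.08 rad and linear speed of each of module0, module1, module2, module3, module4 below 0.05 m/s and x of module1 in the frame of tray between -0.08 and 0.08 m and y of module1 in the frame of tray between -0.06 and 0.06 m and z of module1 in the frame of tray between 0.0105 and 0.018 m and x of module2 in the frame of tray between -0.08 and 0.08 m and y of module2 in the frame of tray between -0.06 and 0.06 m and z of module2 in the frame of tray between 0.0105 and 0.018 m and x of module3 in the frame of tray between -0.08 and 0.08 m and y of module3 in the frame of tray between -0.06 and 0.06 m and z of module3 in the frame of tray between 0.0105 and 0.018 m and x of module4 in the frame of tray between -0.08 and 0.08 m and y of module4 in the frame of tray between -0.06 and 0.06 m and z of module4 in the frame of tray between 0.0105 and 0.018 m and contact force between each of module0, module1, module2, module3, module4 and the fingers below 0.2 N and x of tray in the frame of dock below -0.12 m), for 0.3 s.
2. the loaded tray is fully home in the dock (x of module0 in the frame of tray between -0.08 and 0.08 m and y of module0 in the frame of tray between -0.06 and 0.06 m and z of module0 in the frame of tray between 0.0105 and 0.018 m and angle between each of module0, module1, module2, module3, module4's own z axis and vertical below 0.08 rad and linear speed of each of module0, module1, module2, module3, module4 below 0.05 m/s and x of module1 in the frame of tray between -0.08 and 0.08 m and y of module1 in the frame of tray between -0.06 and 0.06 m and z of module1 in the frame of tray between 0.0105 and 0.018 m and x of module2 in the frame of tray between -0.08 and 0.08 m and y of module2 in the frame of tray between -0.06 and 0.06 m and z of module2 in the frame of tray between 0.0105 and 0.018 m and x of module3 in the frame of tray between -0.08 and 0.08 m and y of module3 in the frame of tray between -0.06 and 0.06 m and z of module3 in the frame of tray between 0.0105 and 0.018 m and x of module4 in the frame of tray between -0.08 and 0.08 m and y of module4 in the frame of tray between -0.06 and 0.06 m and z of module4 in the frame of tray between 0.0105 and 0.018 m and x of tray in the frame of dock between -0.004 and 0.02 m and angle between the x axis of tray and the x axis of dock, either way round below 0.06 rad), for 0.2 s.
3. the latch is closed across the home tray (x of tray in the frame of dock between -0.004 and 0.02 m and angle between the x axis of tray and the x axis of dock, either way round below 0.06 rad and value of joint latch below 0.15 rad), for 0.2 s.
4. the start button is pressed down with the latch closed (all of step 3 and value of joint start above 0.004 m), for 0.1 s.
At the end, for the whole second after the job is handed in: Every module present lies level on the rails (origin 10.5-18 mm above the tray's underside, tilt under 0.08 rad, within 80 mm along and 60 mm across of tray centre); tray home (origin beyond dock x -4 mm, within 0.06 rad) and still; latch under 0.15 rad; button up (all of step 3 and x of module0 in the frame of tray between -0.08 and 0.08 m and y of module0 in the frame of tray between -0.06 and 0.06 m and z of module0 in the frame of tray between 0.0105 and 0.018 m and angle between each of module0, module1, module2, module3, module4's own z axis and vertical below 0.08 rad and linear speed of each of module0, module1, module2, module3, module4 below 0.05 m/s and x of module1 in the frame of tray between -0.08 and 0.08 m and y of module1 in the frame of tray between -0.06 and 0.06 m and z of module1 in the frame of tray between 0.0105 and 0.018 m and x of module2 in the frame of tray between -0.08 and 0.08 m and y of module2 in the frame of tray between -0.06 and 0.06 m and z of module2 in the frame of tray between 0.0105 and 0.018 m and x of module3 in the frame of tray between -0.08 and 0.08 m and y of module3 in the frame of tray between -0.06 and 0.06 m and z of module3 in the frame of tray between 0.0105 and 0.018 m and x of module4 in the frame of tray between -0.08 and 0.08 m and y of module4 in the frame of tray between -0.06 and 0.06 m and z of module4 in the frame of tray between 0.0105 and 0.018 m and contact force between each of module0, module1, module2, module3, module4 and the fingers below 0.2 N and linear speed of tray below 0.02 m/s and value of joint start below 0.003 m); the robot touches nothing.
It fails at once if the bin is moved more than 40 mm (distance of bin from where it was at the start of the episode above 0.04 m).
It fails at once if the spool is moved more than 40 mm (distance of spool from where it was at the start of the episode above 0.04 m).
It fails at once if the meter is moved more than 40 mm (distance of meter from where it was at the start of the episode above 0.04 m).
Of module0, module1, module2, module3, module4 only 3 to 5 are there at a start; the rules pass over those that are not, and their reading is None.
At some moment in a run one of module0, module1, module2, module3, module4, tray may be knocked a few centimetres aside while the robot is not near it.
Once in a run the grip may slacken for a moment while it holds something.
It also fails if it takes over 210 s, if anything falls off the work surface, if the arm or the gripper's body presses on something with over 40 N, if the wrist force passes 120 N, or if a joint passes its speed limit or range.

## Working session

There is one attempt and no reset: what is moved stays moved. The work goes in short steps, each a Python script; the robot and the scene stay as the last script left them, time stands still between calls to the robot, and variables do not carry over. Pictures are saved under pics/ and viewed, at most 14 in all, crops included, and the job is handed in when it is done.

```bash
mkdir -p pics; python3 - <<'E'
from bench import ctrl
import cv2,numpy as np
np.set_printoptions(precision=4,suppress=True)
for n in ["scene","side","wrist"]:
    im=ctrl.read_camera(n); cv2.imwrite(f"pics/{n}0.png",im)
    print(n,ctrl.camera_params(n))
print(ctrl.current_eef_rot(),ctrl.current_t())
E
```

```text
scene {'fx': 402.22536033232024, 'fy': 402.22536033232024, 'cx': 319.56099024073194, 'cy': 192.69624567131288, 'pose': array([[ 0.5839, -0.4797,  0.655 ,  1.1658],
       [ 0.8117,  0.3585, -0.461 , -0.4087],
       [-0.0137,  0.8008,  0.5987,  0.6069],
       [ 0.    ,  0.    ,  0.    ,  1.    ]])}
side {'fx': 439.46656142912445, 'fy': 439.46656142912445, 'cx': 324.31099506469485, 'cy': 209.4411103529378, 'pose': array([[-0.8708,  0.3745, -0.3186,  0.2058],
       [-0.4916, -0.6489,  0.5808,  0.6608],
       [ 0.0107,  0.6623,  0.7491,  0.9584],
       [ 0.    ,  0.    ,  0.    ,  1.    ]])}
wrist {'fx': 301.042868495687, 'fy': 301.042868495687, 'cx': 323.76543098139376, 'cy': 203.26779845640877, 'T_tool_cam': array([[ 0.0009,  0.9627,  0.2706,  0.0756],
       [ 1.    , -0.0009,  0.0001,  0.0011],
       [ 0.0003,  0.2706, -0.9627, -0.1696],
       [ 0.    ,  0.    ,  0.    ,  1.    ]])}
[[ 0.893   0.4501 -0.0003]
 [ 0.4501 -0.893   0.0009]
 [ 0.0001 -0.0009 -1.    ]] 0.15
```

View pics/scene0.png

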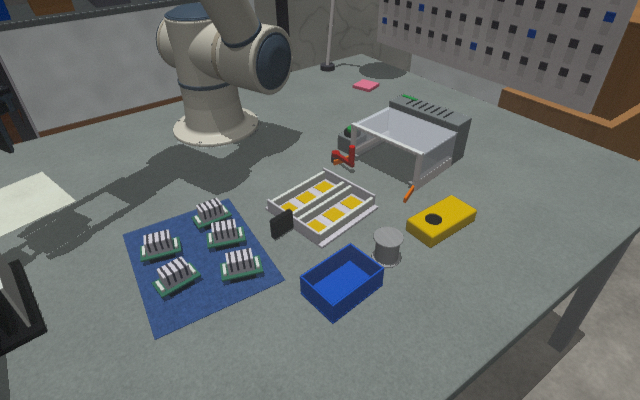

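View pics/side0.png

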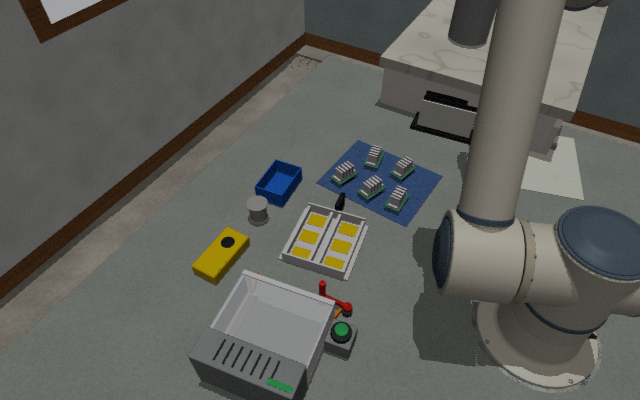

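The scene view shows five modules on the blue mat at (211,212), (226,234), (160,246), (176,276) and (242,264). The tray is at (322,206) with its handle at (282,222), and the dock and latch are near (350,150). In the side view the latch knob is at (322,287) and the button at (341,332).

```bash
cat > h.py <<'E'
from bench import ctrl
import cv2,numpy as np
np.set_printoptions(precision=4,suppress=True)
def grab(n):
    p=ctrl.camera_params(n)
    if n=="wrist":
        T=np.eye(4);T[:3,:3]=ctrl.current_eef_rot();T[:3,3]=ctrl.current_tool_pos();p['pose']=T@p['T_tool_cam']
    return ctrl.read_camera(n),p
def ray(p,uv,z):
    uv=np.atleast_2d(uv).astype(float)
    d=np.c_[(uv[:,0]-p['cx'])/p['fx'],-(uv[:,1]-p['cy'])/p['fy'],-np.ones(len(uv))]@p['pose'][:3,:3].T
    o=p['pose'][:3,3]
    return (o+d*((z-o[2])/d[:,2])[:,None])[:,:2]
def proj(p,X):
    c=(np.atleast_2d(X)-p['pose'][:3,3])@p['pose'][:3,:3]
    return np.c_[p['cx']+p['fx']*c[:,0]/-c[:,2],p['cy']-p['fy']*c[:,1]/-c[:,2]]
def mask(im,lo,hi):
    return cv2.inRange(cv2.cvtColor(im,cv2.COLOR_BGR2HSV),lo,hi)
def blobs(m,amin):
    n,l,s,c=cv2.connectedComponentsWithStats(m)
    return [(s[i,4],c[i],l==i) for i in range(1,n) if s[i,4]>=amin]
YEL=((20,120,90),(32,255,255))
GRN=((60,70,20),(92,255,255))
SEATS=np.array([[x,y] for x in(.062,0,-.062) for y in(-.046,.046)])
def fit(A,B):
    """rigid 2D: B=R A+t"""
    a,b=A.mean(0),B.mean(0);H=(A-a).T@(B-b)
    th=np.arctan2(H[0,1]-H[1,0],H[0,0]+H[1,1]);R=np.array([[np.cos(th),-np.sin(th)],[np.sin(th),np.cos(th)]])
    t=b-R@a
    return t,th,np.abs(A@R.T+t-B).max()
def down(yaw):
    """tool z down, tool y (closing line) along world yaw (rad)"""
    c,s=np.cos(yaw),np.sin(yaw); y=np.array([c,s,0]);z=np.array([0,0,-1.]);x=np.cross(y,z)
    return np.c_[x,y,z]
E
python3 - <<'E'
from h import *
for n in ["scene","side"]:
    im,p=grab(n); print(n)
    for nm,c,a,z in [("yel",YEL,20,.006),("grn",GRN,25,.016)]:
        for s,c_,_ in blobs(mask(im,*c),a): print(nm,s,c_,ray(p,c_,z)[0])
im,p=grab("scene");print("scene handle",ray(p,[281,214],.054),"knob",ray(p,[351,147],.08))
im,p=grab("side");print("side handle",ray(p,[340,199],.03),"knob",ray(p,[322,283],.08),"dockfront L/R tip",ray(p,[[243,275],[336,299]],.1))
E
```

```text
scene
yel 122 [323.3443 186.3934] [0.4924 0.0773]
yel 138 [305.5797 197.0652] [0.5023 0.0159]
yel 1956 [440.9622 220.2684] [0.7584 0.2138]
yel 157 [350.9236 202.1911] [0.5848 0.0923]
yel 82 [288.8293 206.5488] [ 0.5093 -0.0371]
yel 176 [333.2386 214.0341] [0.5948 0.031 ]
yel 125 [316.512 225.256] [ 0.6036 -0.023 ]
grn 41 [409.4634  97.0976] [0.2487 0.6363]
grn 26 [348.7692 128.5   ] [0.3028 0.314 ]
grn 150 [211.0467 220.24  ] [ 0.4568 -0.211 ]
grn 211 [226.0664 240.3033] [ 0.5375 -0.2119]
grn 230 [160.8609 251.9783] [ 0.489  -0.3357]
grn 263 [240.9848 271.8441] [ 0.6367 -0.2269]
grn 272 [176.1287 284.0956] [ 0.5913 -0.3401]
side
yel 185 [316.6703 220.1351] [ 0.6098 -0.0316]
yel 199 [347.7487 229.1558] [ 0.5183 -0.0464]
yel 1245 [218.9189 252.8193] [0.7775 0.1959]
yel 204 [308.6667 236.2353] [0.5998 0.0293]
yel 219 [340.516  245.8539] [0.5086 0.0147]
yel 162 [300.7716 251.9753] [0.5909 0.0854]
yel 176 [333.4886 262.1591] [0.4996 0.0707]
grn 88 [374.3864 161.5682] [ 0.5687 -0.3259]
grn 91 [402.956 172.978] [ 0.4697 -0.3229]
grn 88 [344.0909 178.0682] [ 0.6172 -0.2116]
grn 97 [371.5258 192.7629] [ 0.5178 -0.1974]
grn 106 [397.1226 203.8396] [ 0.4343 -0.1944]
grn 190 [340.9368 329.7789] [0.3914 0.2335]
grn 187 [279.0428 385.016 ] [0.4461 0.4092]
scene handle [[ 0.5733 -0.094 ]] knob [[0.4783 0.1766]]
side handle [[ 0.5813 -0.1166]] knob [[0.4719 0.1812]] dockfront L/R tip [[0.6339 0.2638]
 [0.4187 0.2124]]
```

View pics/wrist0.png

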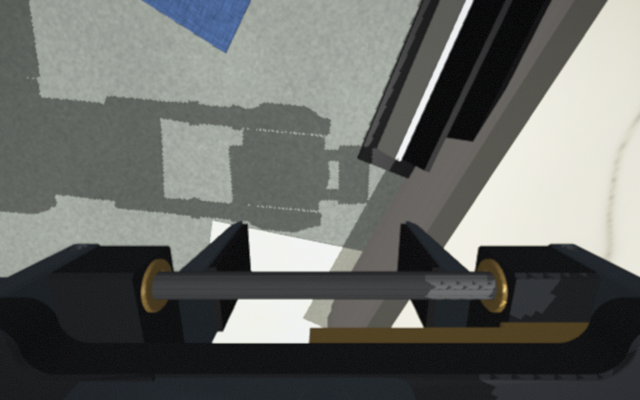

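The wrist view shows the fingers filling rows below 220 and the mat corner at (228,50). Next I'll take three overhead shots with it: mat, tray and dock mouth.

```bash
cat >> h.py <<'E'
def look(cxy,h,xang):
    """camera straight over cxy, TCP height h, tool x at xang"""
    x=np.array([np.cos(xang),np.sin(xang)])
    ctrl.goto([*(np.array(cxy)-.0756*x),h],down(xang-np.pi/2)); ctrl.sleep(.15)
    return grab("wrist")
def modules(im,p,amin=150,zb=.018):
    """list of (centre, yaw of board's long axis, (w,l)) from green masks, board plane z"""
    m=mask(im,*GRN); m[225:]=0
    m=cv2.morphologyEx(m,cv2.MORPH_CLOSE,np.ones((5,5)))
    out=[]
    for s,c,l in blobs(m,amin):
        ys,xs=np.nonzero(l)
        P=ray(p,np.c_[xs,ys],zb).astype(np.float32)
        (cx,cy),(w,h),a=cv2.minAreaRect(P)
        a=np.radians(a)
        if h>w:a+=np.pi/2
        out.append((np.array([cx,cy]),a%np.pi,(min(w,h),max(w,h)),s))
    return out
def tray(im,p,rows=400):
    m=mask(im,*YEL); m[rows:]=0
    return [(ray(p,c,.006)[0],s) for s,c,_ in blobs(m,60)]
E
python3 - <<'E'
from h import *
V=[]
for c in [(.53,-.265),(.55,.02),(.53,.2)]:
    im,p=look(c,.28,np.arctan2(c[1],c[0])); V.append(im[:200])
    np.savez(f"pics/w{len(V)}.npz",im=im,**{k:v for k,v in p.items()})
    print(c,ctrl.current_t())
    for o in modules(im,p): print("mod",o[0],np.degrees(o[1]),o[2],o[3])
    for o in tray(im,p,225): print("yel",*o)
cv2.imwrite("pics/m1.png",np.vstack(V))
E
```

```text
(0.53, -0.265) 1.9917
mod [ 0.5775 -0.3378] 96.430166721344 (0.046516936272382736, 0.0802985280752182) 838
mod [ 0.6248 -0.2248] 71.01851654052734 (0.0465954951941967, 0.08015991002321243) 714
mod [ 0.4776 -0.3359] 75.64317321777344 (0.046182066202163696, 0.08056102693080902) 679
mod [ 0.5258 -0.2113] 70.45868682861328 (0.04587996006011963, 0.07993635535240173) 693
mod [ 0.4428 -0.2079] 88.87918853759766 (0.04564220830798149, 0.07979250699281693) 478
yel [ 0.6096 -0.03  ] 769
yel [0.6001 0.0284] 839
yel [0.5902 0.0894] 791
yel [ 0.5188 -0.0447] 665
yel [0.5127 0.0126] 621
(0.55, 0.02) 3.1667
mod [ 0.6253 -0.223 ] 70.6939468383789 (0.04703538119792938, 0.08087138831615448) 663
mod [ 0.5779 -0.3362] 96.46678304672241 (0.04561373591423035, 0.08141328394412994) 729
mod [ 0.526  -0.2099] 70.35557556152344 (0.046485789120197296, 0.08055984228849411) 576
mod [ 0.4777 -0.3343] 75.41541290283203 (0.04558737203478813, 0.08100008964538574) 587
mod [ 0.4434 -0.2062] 89.09957885742188 (0.04616435244679451, 0.08060699701309204) 488
yel [ 0.6103 -0.0321] 1042
yel [0.6004 0.029 ] 1024
yel [0.5904 0.0902] 1014
yel [ 0.5197 -0.0467] 869
yel [0.5094 0.0143] 860
yel [0.4996 0.0755] 864
(0.53, 0.2) 4.0417
mod [0.3814 0.5166] 7.991033077239989 (0.016776517033576965, 0.0670669823884964) 617
mod [ 0.6257 -0.2218] 71.80917358398438 (0.04811576008796692, 0.08120207488536835) 574
mod [ 0.5339 -0.186 ] 160.57112884521484 (0.03417855501174927, 0.04657185450196266) 300
mod [0.3625 0.2632] 15.84658432006836 (0.037512701004743576, 0.039260704070329666) 523
yel [0.5906 0.0906] 973
yel [0.6005 0.0295] 962
yel [ 0.6105 -0.0316] 938
yel [0.4998 0.0759] 818
yel [0.5099 0.0148] 805
yel [ 0.5198 -0.0463] 796
```

View pics/m1.png

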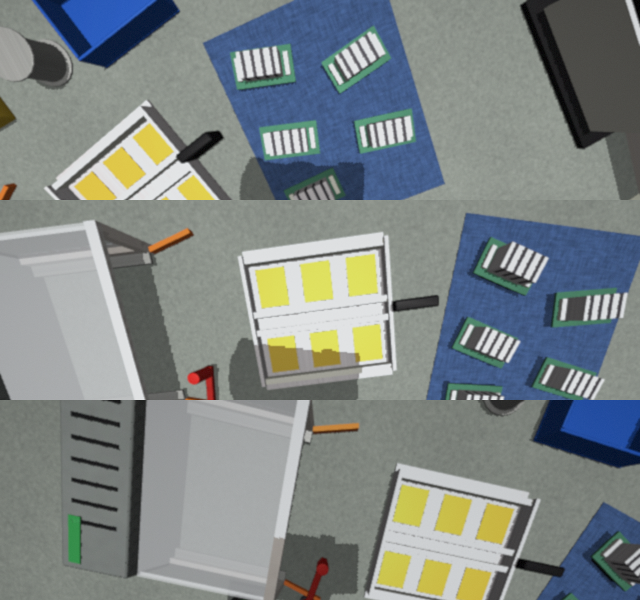

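The montage shows five green boards with measured sizes of about 46x80 mm, so the detection is sound. All six yellow patches are visible, and the latch knob is at about (195,378-200). Now the first pick and place.

```bash
cat >> h.py <<'E'
def trayfit(Y,G,prior):
    """prior (t,th). Y yellow centres, G board centres; -> t,th,resid,n"""
    pts=[*Y,*G]; best=None
    for dth in np.radians([0,-8,8,-16,16]):
        th=prior[1]+dth; R=np.array([[np.cos(th),-np.sin(th)],[np.sin(th),np.cos(th)]])
        for P in pts:
            for S in SEATS:
                t=P-R@S; W=SEATS@R.T+t
                D=[np.linalg.norm(W-q,axis=1) for q in pts]
                n=sum(d.min()<.012 for d in D)
                sc=n-2*np.linalg.norm(t-prior[0])-abs(dth)-10*np.mean([min(d.min(),.012) for d in D])
                if best is None or sc>best[0]: best=(sc,W)
    W=best[1]
    use=[(SEATS[np.argmin(np.linalg.norm(W-q,axis=1))],q) for q in Y if np.linalg.norm(W-q,axis=1).min()<.012]
    if len(use)<2: use+=[(SEATS[np.argmin(np.linalg.norm(W-q,axis=1))],q) for q in G if np.linalg.norm(W-q,axis=1).min()<.012]
    return (*fit(*map(np.array,zip(*use))),len(use))
def seetray(prior,h=.22):
    im,p=look(prior[0],h,prior[1]-np.pi/2); ctrl.last=(im,p)
    Y=[c for c,s in tray(im,p,225) if s>700 and np.linalg.norm(c-prior[0])<.16]
    G=[o[0] for o in modules(im,p,150,.032) if np.linalg.norm(o[0]-prior[0])<.13 and o[2][1]>.07]
    r=trayfit(Y,G,prior); print("tray",r[0],np.degrees(r[1]),"res %.4f n=%d Y%d G%d"%(r[2],r[3],len(Y),len(G)))
    return r
ZG=.026
def pick(c,a):
    im,p=look(c,.16,a)
    M=[o for o in modules(im,p,300) if np.linalg.norm(o[0]-c)<.06]
    if not M: print("module gone",c); return False
    o=min(M,key=lambda o:np.linalg.norm(o[0]-c)); print("mod",o[0],np.degrees(o[1]),o[2])
    c2,a2=o[0],o[1]
    if abs(o[2][1]-.08)>.004 or abs(o[2][0]-.046)>.004: print("bad size"); return False
    ctrl.command_gripper(.66)
    R=down(a2-np.pi/2)
    ctrl.goto([*c2,.09],R); ctrl.move_l([*c2,ZG],.1)
    ctrl.command_gripper(0.)
    ctrl.move_l([*c2,.16],.2); print("grip",ctrl.current_grip_width(),ctrl.current_grasp_force())
    return ctrl.current_grip_width()>.25
def place(seat,prior):
    r=seetray(prior); t,th=r[0],r[1]
    if ctrl.current_grip_width()<.25: print("LOST"); return None
    R2=np.array([[np.cos(th),-np.sin(th)],[np.sin(th),np.cos(th)]]); s=R2@SEATS[seat]+t
    R=down(th)
    ctrl.goto([*s,.12],R); ctrl.move_l([*s,.06],.12)
    hit=ctrl.move_l([*s,.014+ZG-.002],.03,contact_N=4)
    z=ctrl.current_tool_pos()[2]; print("touch",hit,z,"grip",ctrl.current_grip_width())
    ctrl.command_gripper(.5); ctrl.move_l([*s,.13],.2)
    return t,th
def run(jobs,prior):
    for c,a,seat in jobs:
        if not pick(np.array(c),np.radians(a)): break
        r=place(seat,prior)
        if r is None: break
        prior=r; print("t",ctrl.current_t())
    r=seetray(prior); return r
E
python3 - <<'E'
from h import *
r=run([((.4428,-.2079),89,0)],(np.array([.555,.0217]),np.radians(99.3)))
cv2.imwrite("pics/p1.png",ctrl.last[0])
E
```

```text
mod [ 0.4424 -0.2077] 89.04035186767578 (0.046045903116464615, 0.07859629392623901)
grip 0.3259935824096043 29.997446537017822
tray [0.5552 0.0218] 99.29526788376951 res 0.0002 n=6 Y6 G1
touch True 0.03990120311344223 grip 0.32732801852459487
t 16.325
tray [0.5553 0.0219] 99.2362537361513 res 0.0003 n=5 Y5 G1
```

View pics/p1.png

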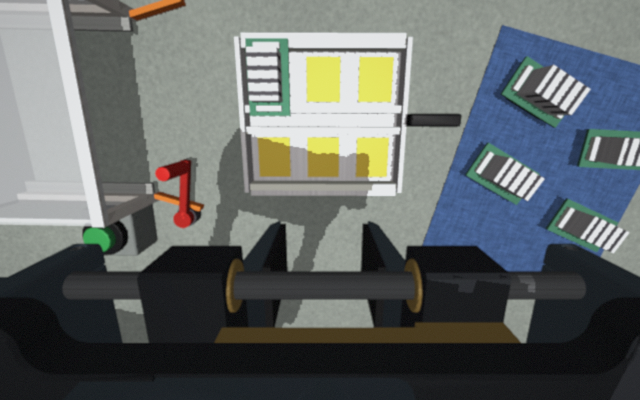

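The module sits level at seat0, with its board at (267,77) on both rails. Next, the other four.

```bash
python3 - <<'E'
from h import *
r=run([((.5258,-.2113),70.4,1),((.6248,-.2248),71,2),((.4776,-.3359),75.6,3),((.5775,-.3378),96.4,4)],(np.array([.5553,.0219]),np.radians(99.25)))
im,p=ctrl.last
for o in modules(im,p,150,.032): print(o)
im2,p2=look((.5,.17),.28,np.radians(9)); print(p2['pose'],ctrl.current_t())
cv2.imwrite("pics/p2.png",np.vstack([im[:240],im2[:240]])); cv2.imwrite("pics/d2.png",im2); np.save("pics/d2.npy",p2['pose'])
E
```

```text
mod [ 0.5259 -0.2109] 70.47771453857423 (0.045859865844249725, 0.07857950031757355)
grip 0.3281653517147813 29.999776482582092
tray [0.5553 0.0219] 99.22764566432348 res 0.0003 n=5 Y5 G2
touch True 0.03970628360604374 grip 0.327936510767289
t 30.4833
mod [ 0.6257 -0.2248] 70.63015747070312 (0.045822206884622574, 0.07989433407783508)
grip 0.3256033417441038 29.999876618385315
tray [0.5534 0.0307] 99.20899250647958 res 0.0003 n=4 Y4 G2
touch True 0.039916693889958915 grip 0.3291242125878682
t 41.7917
mod [ 0.477  -0.3366] 75.47706604003906 (0.045754533261060715, 0.07973925024271011)
grip 0.3285290805997752 29.999245405197144
tray [0.5536 0.0308] 99.27282544267081 res 0.0002 n=3 Y3 G3
touch True 0.03972178714395863 grip 0.32723654620828346
t 53.75
mod [ 0.5777 -0.3379] 96.14157390594482 (0.045871563255786896, 0.07895663380622864)
grip 0.3258244260421967 29.999804198741913
tray [0.5539 0.0308] 99.18145155932308 res 0.0002 n=2 Y2 G3
touch True 0.03991103502049286 grip 0.32893328910049435
t 65.8833
tray [0.5522 0.0294] 99.31285085624154 res 0.0016 n=6 Y1 G5
(array([0.587 , 0.0973]), np.float64(0.1503300839232792), (0.04522448033094406, 0.07843367755413055), np.int32(920))
(array([ 0.6074, -0.0244]), np.float64(0.1614733324906592), (0.0458151213824749, 0.07692068070173264), np.int32(850))
(array([0.5964, 0.0363]), np.float64(0.1612739116592827), (0.04536185413599014, 0.07704422622919083), np.int32(975))
(array([0.4974, 0.0832]), np.float64(0.1613487298411571), (0.04521217942237854, 0.07695234566926956), np.int32(700))
(array([0.5068, 0.022 ]), np.float64(0.16908394780631952), (0.0438220351934433, 0.07616020739078522), np.int32(706))
[[ 0.1562  0.9506  0.2682  0.501 ]
 [-0.9877  0.1503  0.0425  0.168 ]
 [ 0.0001 -0.2715  0.9624  0.449 ]
 [ 0.      0.      0.      1.    ]] 69.7667
```

View pics/p2.png

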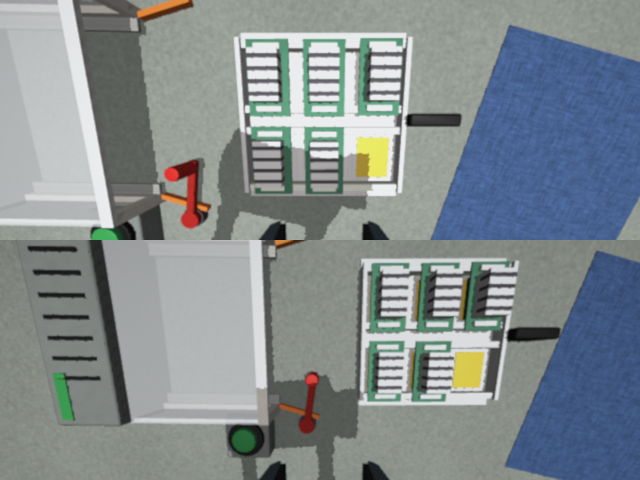

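All five modules sit on the rails: the yellow patch at (372,158) is the only one left. The fit followed a 9 mm knock of the tray. The latch is half across, with the knob at (312,140) and pivot at (307,185) in the lower image. Next I'll measure the dock from directly above its mouth corners and the button.

```bash
python3 - <<'E'
from h import *
P=ctrl.camera_params("wrist"); P['pose']=np.load("pics/d2.npy"); im0=cv2.imread("pics/d2.png")
near=ray(P,[318,176],.02)[0]; far=near+.24*np.array([np.cos(np.radians(9)),np.sin(np.radians(9))]); but=ray(P,[245,200],.08)[0]
print(near,far,but)
V=[]
for nm,c in (("far",far),("near",near),("but",but)):
    im,p=look(c,.22,np.radians(9)); V.append(im[30:230]); np.savez(f"pics/{nm}.npz",im=im,pose=p['pose'])
    print(nm,p['pose'][:3,3])
    for k,col,z in(("org",((8,150,120),(19,255,255)),.02),("red",((0,150,60),(6,255,255)),.06),("grn",((50,90,20),(92,255,255)),.08)):
        m=mask(im,*col);m[225:]=0
        for s,cc,l in blobs(m,60):
            ys,xs=np.nonzero(l); b=cv2.boxPoints(cv2.minAreaRect(np.c_[xs,ys].astype(np.float32)))
            print(k,s,cc,"box",b.round(1).tolist(),ray(p,cc,z)[0])
cv2.imwrite("pics/p3.png",np.vstack(V)); print(ctrl.current_t())
E
```

```text
[0.4205 0.1637] [0.6576 0.2012] [0.3868 0.2511]
far [0.6575 0.1998 0.3905]
org 169 [302.2781 127.5266] box [[279.20001220703125, 132.1999969482422], [324.6000061035156, 119.4000015258789], [325.5, 122.9000015258789], [280.20001220703125, 135.60000610351562]] [0.6436 0.2237]
grn 518 [388.6834 181.4131] box [[377.29998779296875, 220.0], [380.0, 157.39999389648438], [416.5, 159.0], [413.79998779296875, 221.60000610351562]] [0.6058 0.1226]
grn 582 [437.9674 182.6168] box [[425.20001220703125, 219.8000030517578], [431.0, 155.60000610351562], [468.70001220703125, 159.10000610351562], [462.8999938964844, 223.3000030517578]] [0.6127 0.0712]
grn 618 [488.0841 182.1246] box [[473.29998779296875, 218.60000610351562], [482.79998779296875, 152.5], [521.5999755859375, 158.10000610351562], [512.0999755859375, 224.1999969482422]] [0.6214 0.0193]
near [0.4224 0.1627 0.3897]
org 124 [290.7742 112.8226] box [[275.1000061035156, 109.69999694824219], [276.29998779296875, 106.0999984741211], [307.20001220703125, 116.4000015258789], [306.0, 120.0]] [0.423  0.2021]
red 886 [312.4368  97.947 ] box [[299.0, 1
[... 1175 characters left out ...]
2.3999938964844, 24.0], [422.70001220703125, 30.5], [392.5, 125.0]] [0.4414 0.1831]
grn 851 [478.0893  46.0787] box [[467.0, 79.0], [467.0, 0.0], [509.0, 0.0], [509.0, 79.0]] [0.4745 0.1176]
grn 902 [535.0809  45.2627] box [[521.9000244140625, 78.9000015258789], [526.7000122070312, -1.100000023841858], [568.7999877929688, 1.2999999523162842], [564.0999755859375, 81.4000015258789]] [0.4835 0.0654]
grn 1110 [94.8117 38.9532] box [[80.80000305175781, 5.0], [96.69999694824219, 2.200000047683716], [109.5, 73.69999694824219], [93.5999984741211, 76.5999984741211]] [0.4248 0.4699]
grn 775 [316.76   123.2103] box [[302.0, 108.0], [332.0, 108.0], [332.0, 139.0], [302.0, 139.0]] [0.3824 0.2556]
72.5167
```

View pics/p3.png

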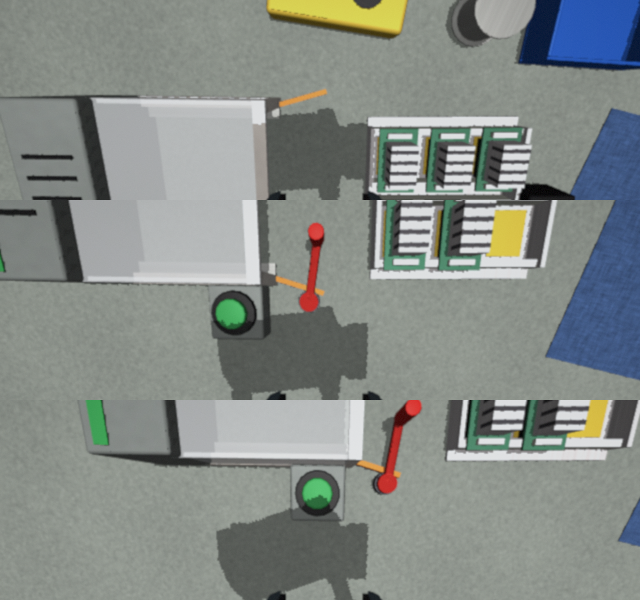

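In these overhead views the far flare tip is at (325,121) and the near tip at about (322,122), with the button at (317,123). That gives a dock heading of about 99° and an origin near (0.522, 0.297), which agrees with the button position. Next I'll open the latch.

```bash
cat >> h.py <<'E'
DTH=np.radians(98.97); DR=np.array([[np.cos(DTH),-np.sin(DTH)],[np.sin(DTH),np.cos(DTH)]]); MID=np.array([.53995,.18125])
def dock(x,y): return MID+DR@np.array([x+.117,y])
def todock(w): return DR.T@(np.asarray(w)-MID)-[.117,0]
def knob(q): return dock(-.1-.068*np.sin(q),.13-.068*np.cos(q))
RD=down(DTH-np.pi/2)   # closing line along dock y
def seelatch(q0):
    """latch angle from the knob's top disc (topmost-z red) seen from above knob"""
    im,p=look(knob(q0),.22,np.radians(9)); m=mask(im,(0,150,60),(6,255,255)); m[225:]=0
    pts=cv2.findNonZero(m)[:,0]
    K=todock(ray(p,pts,.08).mean(0))
    # knob top: red pixels nearest the predicted radius at z .08
    W=np.array([todock(w) for w in ray(p,pts,.08)]); d=W-[-.1,.13]; r=np.hypot(*d.T)
    s=d[(r>.055)]; c=s.mean(0); q=np.arctan2(-c[0],-c[1]); print("latch q~",q,"c",c,len(s)); return q,im
E
python3 - <<'E'
from h import *
for nm,kp,pp,bp in(("near",(316,62),(310,130),(230.7,143.6)),("but",(412,38),(387,114),(316.8,123.2))):
    d=np.load(f"pics/{nm}.npz"); p=ctrl.camera_params("wrist");p['pose']=d['pose']
    print("knob",todock(ray(p,kp,.08)[0]),"pivot",todock(ray(p,pp,.035)[0]),"button",[todock(ray(p,bp,z)[0]) for z in(.05,.065,.08)])
q,im=seelatch(.3)
R=RD
print(ctrl.current_t())
ctrl.command_gripper(.5)
k=knob(q); ctrl.goto([*k,.12],R); ctrl.move_l([*k,.047],.08,contact_N=6)
ctrl.command_gripper(0); print("grip",ctrl.current_grip_width(),ctrl.current_tool_pos(),q,todock(ctrl.current_tool_pos()[:2]))
E
```

```text
knob [-0.1096  0.0673] pivot [-0.1012  0.1313] button [array([-0.0137,  0.1456]), array([-0.0182,  0.1444]), array([-0.0228,  0.1432])]
knob [-0.1076  0.0678] pivot [-0.0974  0.1346] button [array([-0.0184,  0.1444]), array([-0.0187,  0.1442]), array([-0.0191,  0.144 ])]
latch q~ 0.14648383745670981 c [-0.0093 -0.063 ] 206
73.275
grip 0.16532785629119762 [0.4743 0.1781 0.0469] 0.14648383745670981 [-0.1099  0.0653]
```

```bash
sed -i "s/^MID=.*//; s/MID=np.array(\[.53995,.18125\])/MID=np.array([.53995,.18125])+.0015*DR[:,1]/" h.py; python3 - <<'E'
from h import *
for q in np.linspace(.15,1.6,9):
    ctrl.move_l([*knob(q),.047],.08); 
    f=ctrl.current_contact_force()
    if np.linalg.norm(f)>8: print(q,f)
print("grip",ctrl.current_grip_width(),ctrl.current_t())
ctrl.command_gripper(.45); ctrl.move_l([*knob(1.6),.14],.2)
r=seetray((np.array([.5539,.0308]),np.radians(99.2)))
print("tray in dock",todock(r[0]),np.degrees(r[1]-DTH)); im=ctrl.last[0]
im2,p=grab("scene"); cv2.imwrite("pics/p4.png",np.vstack([im[:240],im2[60:360]]))
E
```

```text
0.15 [-5.9035  0.3751  6.1215]
0.8750000000000001 [ 12.0185  -7.9665 -10.9675]
1.0562500000000001 [ 16.2245 -15.3412 -10.2556]
1.2375 [ 14.6309 -21.6203  -5.3764]
1.4187500000000002 [  5.9997 -18.1848   1.8661]
1.6 [  1.6803 -11.0256   3.1289]
grip 0.1621286420384121 79.225
tray [0.5521 0.0297] 99.45059377548354 res 0.0014 n=6 Y1 G5
tray in dock [-0.2686  0.0101] 0.4805937754835416
```

View pics/p4.png

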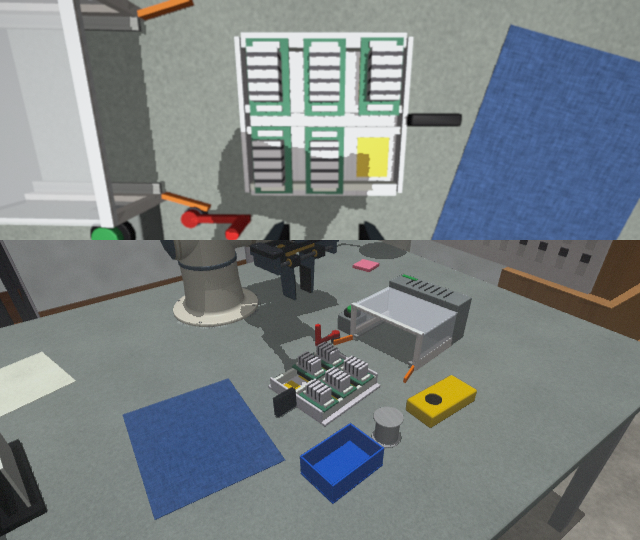

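The latch is open: its arm runs from (190,217) to (245,218), along dock -x. The tray hasn't been disturbed. Now I'll grip the handle, line up and slide in.

```bash
python3 - <<'E'
from h import *
def tp(t,th,gx=-.130): return t+gx*np.array([np.cos(th),np.sin(th)])
t,th=np.array([.5539,.0308]),np.radians(99.2)
h=tp(t,th); R=down(th-np.pi/2)
ctrl.command_gripper(.5)
ctrl.goto([*h,.13],R); print(ctrl.move_l([*h,.028],.1,contact_N=6)); ctrl.command_gripper(0)
print("grip",ctrl.current_grip_width(),ctrl.current_tool_pos())
z=.028
def go(x,vel,N):
    hit=ctrl.move_l([*tp(dock(x,0),DTH),z],vel,ori=RD,contact_N=N)
    print(x,hit,"at",todock(ctrl.current_tool_pos()[:2])+[.130,0],"F",ctrl.current_contact_force(),ctrl.current_grip_width(),ctrl.current_t()); return hit
for x,v in((-.23,.05),(-.15,.06),(-.08,.05),(-.04,.05),(-.01,.04),(.004,.02)):
    if go(x,v,25): break
E
```

```text
False
grip 0.15309827175486687 [ 0.5747 -0.0976  0.0281]
-0.23 False at [-0.2297 -0.0002] F [1.0177 4.3454 6.0095] 0.15058474869963037 86.55
-0.15 False at [-0.1502 -0.0002] F [ 0.1798 -2.6188  4.781 ] 0.15280036658175608 88.0333
-0.08 False at [-0.0803 -0.0001] F [ 0.0528 -3.1525  5.8321] 0.15314383630378703 89.5833
-0.04 False at [-0.04 -0.  ] F [ 0.0886 -0.8329  5.5374] 0.1529731729839371 90.5333
-0.01 False at [-0.0101 -0.    ] F [ 0.5557 -0.7449  6.3536] 0.14973965375296136 91.4333
0.004 False at [0.0033 0.    ] F [ 0.6129 -7.9706  7.0699] 0.15336630022063305 92.2833
```

```bash
python3 - <<'E'
from h import *
p=dock(.014-.130,0); hit=ctrl.move_l([*p,.028],.015,contact_N=14)
print(hit,todock(ctrl.current_tool_pos()[:2])+[.13,0],ctrl.current_contact_force(),ctrl.current_grip_width())
ctrl.command_gripper(.5); q=ctrl.current_tool_pos(); ctrl.move_l([q[0],q[1],.15],.2)
im,p=look(dock(-.09,0),.26,np.radians(9)); print(ctrl.current_t())
im2,_=grab("side"); cv2.imwrite("pics/p5.png",np.vstack([im[:240],im2[150:400]])); np.savez("pics/p5.npz",im=im,pose=p['pose'])
E
```

```text
True [0.0034 0.0003] [-0.3302 -2.5002  6.6731] 0.15204373934329027
95.6833
```

View pics/p5.png

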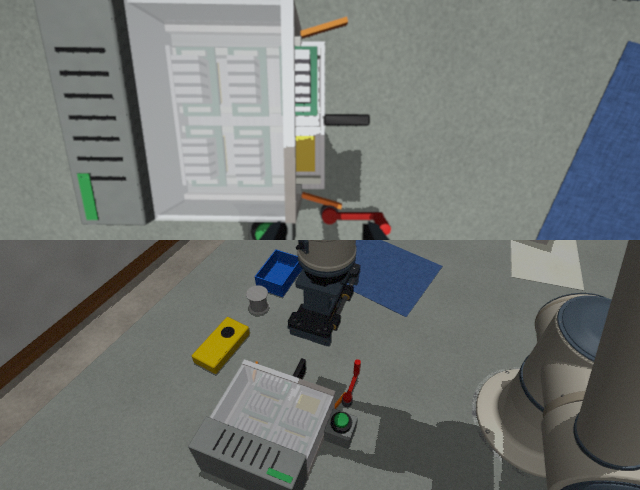

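The tray is inside the dock: its rear wall is at column 325 and the handle end at (369,120), with the modules visible through the roof. I'll check the depth and the latch, then close the latch.

```bash
python3 - <<'E'
from h import *
d=np.load("pics/p5.npz"); p=ctrl.camera_params("wrist"); p['pose']=d['pose']
for uv,z,x in(((325,60),.035,-.095),((325,180),.035,-.095),((369.5,120),.054,-.150)):
    w=todock(ray(p,uv,z)[0]); print(w,"tray x",w[0]-x)
# confirm by pushing the handle end, shut fingers
ctrl.command_gripper(0)
s=dock(-.19,0); ctrl.goto([*s,.12],RD); ctrl.move_l([*s,.03],.15)
e=dock(-.13,0); hit=ctrl.move_l([*e,.03],.02,contact_N=15)
print(hit,todock(ctrl.current_tool_pos()[:2]),ctrl.current_contact_force(),ctrl.current_t())
ctrl.move_l([*s,.03],.1); ctrl.move_l([*s,.15],.2)
im,p=look(dock(-.09,0),.26,np.radians(9)); cv2.imwrite("pics/p6.png",im[:240])
m=mask(im,(0,0,0),(180,120,45)); m[225:]=0
for sz,c,l in blobs(m,150): 
    ys,xs=np.nonzero(l); print(sz,c,xs.max(),todock(ray(p,(xs.max(),c[1]),.054)[0]))
E
```

```text
[-0.0926 -0.068 ] tray x 0.002397387650136043
[-0.093   0.0784] tray x 0.0019603571173672646
[-0.1462  0.0012] tray x 0.0038134332640225865
True [-0.1629  0.0005] [ 0.4347 -5.7941  3.4727] 100.4333
1908 [132.8103 105.0922] 153 [ 0.1112 -0.0155]
178 [79.2416 49.5   ] 104 [ 0.1576 -0.0753]
```

A 15 N push stopped the fingers with the tray at x of about 0.003, so it is home against the back stop (within frame error). Closing the latch.

```bash
python3 - <<'E'
from h import *
q,im=seelatch(1.6)
ctrl.command_gripper(.5)
k=knob(q); ctrl.goto([*k,.12],RD); print(ctrl.move_l([*k,.047],.08,contact_N=6))
ctrl.command_gripper(0); print("grip",ctrl.current_grip_width())
for a in np.linspace(q,0.0,9)[1:]:
    hit=ctrl.move_l([*knob(a),.047],.08,contact_N=35)
    f=ctrl.current_contact_force()
    if hit or np.linalg.norm(f)>12: print(a,hit,f)
    if hit: break
print("at",todock(ctrl.current_tool_pos()[:2]),ctrl.current_grip_width(),ctrl.current_t())
ctrl.command_gripper(.5); w=ctrl.current_tool_pos(); ctrl.move_l([w[0],w[1],.15],.2)
q,im=seelatch(.05); cv2.imwrite("pics/p7.png",im)
E
```

```text
latch q~ 1.5984884419104781 c [-0.0651  0.0018] 206
False
grip 0.1723980394499191
at [-0.1001  0.0632] 0.16640568353810323 110.75
latch q~ 0.014374633668689834 c [-0.0009 -0.0647] 206
```

View pics/p7.png

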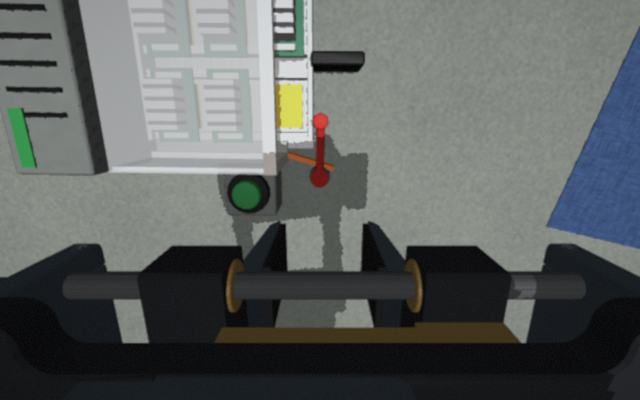

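The latch is closed: its arm runs along dock y from (320,177) to the knob at (320,121), and q is about 0.014. Now the button.

```bash
python3 - <<'E'
from h import *
b=dock(-.02,.1425); ctrl.command_gripper(0)
ctrl.goto([*b,.13],RD); ctrl.move_l([*b,.09],.1)
hit=ctrl.move_l([*b,.045],.015,contact_N=12); ctrl.sleep(.3)
print(hit,ctrl.current_tool_pos(),ctrl.current_contact_force())
ctrl.move_l([*b,.16],.1)
q,im=seelatch(.05); im2,_=grab("scene"); cv2.imwrite("pics/p8.png",np.vstack([im[:240],im2[60:360]])); print(ctrl.current_t())
E
```

```text
True [0.3826 0.2546 0.0661] [-2.3301 -1.9936 16.7569]
latch q~ 0.015118408351266821 c [-0.001  -0.0645] 208
120.9667
```

View pics/p8.png

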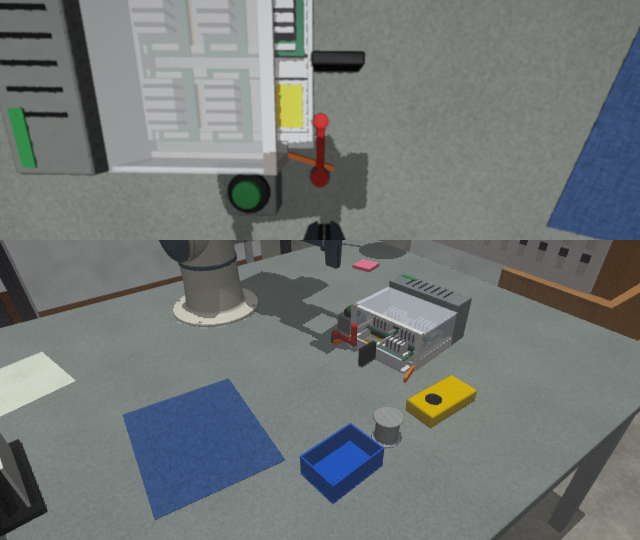

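The latch is still closed and the button is up again. I'll confirm the press travel with a second, instrumented press, then hand in.

```bash
python3 - <<'E'
from h import *
b=dock(-.02,.1425)
ctrl.goto([*b,.13],RD); ctrl.move_l([*b,.082],.1); ctrl.sleep(.3); f0=ctrl.current_contact_force()[2]
for z in np.arange(.08,.06,-.001):
    ctrl.move_l([*b,z],.02); ctrl.sleep(.1); f=ctrl.current_contact_force()[2]-f0; print("%.4f %.1f"%(ctrl.current_tool_pos()[2],f),end="; ")
    if f>12: break
ctrl.sleep(.2); ctrl.move_l([*b,.16],.1); print(ctrl.current_t())
E
```

```text
0.0800 0.4; 0.0790 -0.1; 0.0780 -0.7; 0.0770 0.2; 0.0760 -1.2; 0.0750 -0.5; 0.0740 -0.5; 0.0730 -0.9; 0.0720 -0.1; 0.0710 1.3; 0.0700 1.5; 0.0690 2.7; 0.0680 1.9; 0.0670 3.8; 0.0662 9.7; 0.0658 30.4; 130.1
```

```bash
python3 - <<'E'
from h import *
print(ctrl.sign_off(),ctrl.current_t())
E
```

```text
the job is handed in; nothing more can be done
the job is handed in; nothing more can be done
```

The job is handed in, with no verdict shown: all five modules are on the rails, the tray is home, the latch is closed (about 0.015 rad), and the start button was pressed through its full 6 mm and is back up.

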